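# Set the test stand's throttle valve from its stop and hold it

## Task

Give the bench test stand its starting setting: turn the black selector knob to the three-dot mark (line shut off) so that it clicks home there, then screw the handwheel valve clockwise right down to its stop and back it off exactly two turns. Finish still gripping the wheel's upright crank handle at that setting, so that it cannot creep while a colleague nips up the gland nut: do not let go at the end. Leave the selector on three dots and do not push the tools and parts lying about the bench.

Things in the scene. Friction and masses are not known exactly. Their poses are not given: they have to be found in the camera images.
- test_stand: test stand, bolted down: steel base plate 160 x 360 x 10 mm carrying an aluminium selector block (right part), a small gauge in the middle (top 135 mm above the bench) and a brass valve with handwheel (left part). Origin: centre of the plate's underside, on the bench. x points away from the operator, y to its left, z up. It may stand turned up to 20 degrees, shifted by up to 10 cm.
- selector (a joint): turn of the selector knob in rad, growing clockwise from above. A spring detent (0.1 N m) holds it at four marks: 0 = one dot, 0.698 = two, 1.396 = three, 2.094 = four dots; between marks it springs to the nearer one. It starts at one or two dots (rarely poised between them) and stops just past the outer marks. The pointer is 60, 20, -20, -60 degrees to the left (+y) of the stand's x axis at these marks.
- selector_grip (a point): on the knob's axis, half-way up its grip bar, 117 mm above the bench, 105 mm right (-y) of the stand's origin. The knob is a black bar 42 mm long (along the pointer, white line on top), 13 mm wide, its top 12 mm above this point, on a round skirt of 46 mm diameter whose top is 15 mm below it. Site x points along the pointer, z up. Grip it across the 13 mm, from above.
- three_dots (a point): centre of the three-dot mark (a triangle of 6.6 mm white dots) on the dark plate round the knob, 39 mm from the knob's axis, 94 mm above the bench; the neighbouring marks have two and four dots.
- valve_wheel (a joint): opening of the valve in rad: 0 = screwed down to the hard stop, growing anticlockwise from above, 6.283 a turn. It starts half a turn to 1.3 turns open and could open 4 turns. No spring: friction (0.1 N m, 2 N at the handle) keeps it where it is left. The threaded stem rises 3 mm a turn through the hub.
- wheel_centre (a point): on the handwheel's upright axis, at mid-height of its rim, 138 mm above the bench, 105 mm left (+y) of the stand's origin. The aluminium wheel is 113 mm over the rim, a 13 mm thick bar with three spokes; hub and stem end stand up to 35 mm above this point.
- crank_handle: black upright handle on the wheel's rim: cylinder of 19 mm diameter, 52 mm long, 50 mm from the wheel's axis, lower end 5 mm above the rim. Origin: its centre, 176 mm above the bench. It revolves freely on its pin, so a gripper holding it from above can carry it round in a level circle without turning. At the stop it stands 200 degrees anticlockwise from the stand's x axis, at two turns again.
- bearing_1: ball bearing, 52 mm diameter, 15 mm high, lying behind the stand; leave it alone. Origin: centre of its underside.
- spanner_13: flat open-ended spanner 175 x 30 x 6 mm lying in front of the stand; leave it alone. Origin: centre of its underside.
- tape_measure: tape measure 94 x 41 mm, 71 mm high, standing on edge left of the stand; leave it alone. Origin: centre of its underside.
- bearing_2: ball bearing like the other, 52 mm diameter, 15 mm high, lying behind the selector block; leave it alone. Origin: centre of its underside.
- tape_roll_masking: roll of masking tape lying flat, 96 mm diameter, 26 mm high, right of the stand; leave it alone. Origin: centre of its underside.

How it is judged (in metres and radians):
On the way, in this order (a step that is already met when the one before it is completed fails the run):
1. the selector rests on the three-dot mark (value of joint selector between 1.26 and 1.53 rad), for 0.3 s.
2. the valve is screwed down to its stop, with the selector on three dots (all of step 1 and value of joint valve_wheel below 0.08 rad), for 0.2 s.
At the end, for the whole second after the job is handed in: The valve stands two turns (12.57 rad, within 0.2 rad) open from its stop and is still, the selector is on three dots (within 0.13 rad), and the crank handle is gripped between the fingers (more than 3 N on it, the grasp point within 40 mm of the handle's centre) (all of step 1 and value of joint valve_wheel between 12.366 and 12.766 rad and velocity of joint valve_wheel between -0.1 and 0.1 rad/s and contact force between the fingers and crank_handle above 3 N and distance between the grasp point and crank_handle below 0.04 m); the arm keeps its last pose, push and grip.
It fails at once if a tool or part lying about the bench was pushed more than 3 cm (distance of any of spanner_13, bearing_1, bearing_2, tape_roll_masking, tape_measure from where it was at the start of the episode above 0.03 m).
It also fails if it takes over 72 s, if anything falls off the work surface, if the arm or the gripper's body presses on something with over 40 N, if the wrist force passes 120 N, or if a joint passes its speed limit or range.

## Robot

A 7-joint arm with a two-finger parallel gripper is mounted at the origin on a cart in front of the work surface, level with it; the furniture and walls round the work are solid. World frame = base frame: x ahead of the robot, y to its left, z up, the work surface at z = 0. Lengths are in mm, angles in rad, forces in N, time in s.
With the tool pointing down it reaches from about 425 to 950 mm from the base axis. Payload 16.7 kg.
Tool frame: the origin (TCP) lies midway between the tips of the shut fingers; the grasp point (between the pads) lies 19 mm behind it (manip.hold_point_z is the distance from the TCP to the grasp point, in mm); z points along the fingers, y is the line along which they close (so a half turn about z gives the same grasp; the last joint's range is limited). The gripper opens to 94 mm and grips with 3 to 60 N. Pads are 16 mm wide; open, the fingers measure 119 mm over their backs; the gripper's body (75 mm by 177 mm) begins 78 mm behind the grasp point.
Start: joints at [0.989, 0.426, 0.074, 1.606, -0.034, 1.111, -0.067], TCP at [283.07, -612.736, 205.467] pointing down, gripper open.
Joint ranges: [-2.85, 2.85], [-0.5, 2.14], [-1.23, 1.37], [0.21, 2.46], [-1.02, 4.16], [0.16, 2.05], [-2.73, 2.73]. Speed limits (rad/s): [1.89, 1.89, 2.39, 2.39, 3.01, 3.01, 3.01].

## Interface

Orientations are given as a unit quaternion [w, x, y, z].
In Python, from workcell import telemetry, camera, job, manip gives the robot as it stands.
- The arm moves only by the tool apply_moves, never from a script. Its argument "motion" is a list of rows, each a list of 7 numbers: the shift along the tool's x, y, z in units of 40 mm (1.0 is 40 mm), then the turn, a rotation vector about the tool's x, y, z in units of 5 degrees (1.0 is 5 degrees), then the closure in counts, from 0 (fully open) to 255 (shut). In form: [[tx, ty, tz, rx, ry, rz, grip], ...]. A call has 1 to 20 rows; each row is the pose to reach, as a shift and turn from the pose commanded when the call began, along the tool's axes at that moment; what a row does not reach only later rows make up. A row lasts 1/12 s, in which the tool goes at most 41.7 mm and 7.16 degrees, less where a joint would pass 70% of its speed; a pose out of reach is approached as far as the arm can. A call with a gripper value outside its range is refused whole. The fingers move at their own pace and stop on an object; "squeeze" is the grip in N (left out, the last holds). Time passes only in rows, so rows that repeat a pose let the fingers close. It gives the time, the measured TCP pose, the force and the opening at its end, in the units of the state.
- telemetry.observe(): the state, without advancing time (a new reading comes with each control period).
- camera(name): name is "scene" or "top" or "wrist"; returns a dict with "frame" (384x512x3 uint8, blue, green, red), "K" (3x3 intrinsics, pixels), "k1" (the pictures are not rectified: a ray, as slopes to the right and down, at radius r is drawn at 1 + k1 r^2 times it, then the intrinsics apply), "pose" (4x4, takes a point from camera to world coordinates). Camera axes: x right, y up, looking along -z (the intrinsics and any distortion apply to the point x, -y, -z); pixel columns grow to the right and rows downward; lengths in mm; the calibration is good to about 2 mm. A picture is of the moment at which its call begins. There is no depth.
- job.close_job(): hands the job in, once; it reports no verdict.
The state is a dict: "time": time; "joints": joint angles; "joint_velocities": joint speeds; "tau": joint torques, N m; "eef_pos": TCP position; "orientation": TCP orientation; "force": force on the tool from outside, world axes, zero at the start; "moment": the same for the moment, N m; "grip_width": opening from 0.0 (shut) to 1.0 (fully open).
Only numpy, scipy, OpenCV 4.12 (cv2) and the standard library are available. Lean on these libraries where they do the work, as an engineer would, in place of code of your own. Each camera call takes 0.05 s, during which the arm holds its last target. There are 200 camera calls.

## Working session

There is one attempt and no reset: what is moved stays moved. The work goes in short steps, Python scripts to look and compute and a tool call to move; the robot and the scene stay as the last step left them, time stands still between calls to the robot, and variables do not carry over. Pictures are saved under pics/ and viewed, on a budget of 10 in all, crops included, one or two more only if the job needs it, and the job is handed in when it is done.

Besides the shell and the picture viewer there is one more tool, called after "Call:" as name(argument=value, ...), one argument or row to a line, values as JSON. apply_moves: Moves the arm, as the interface text tells. Its arguments: {"type":"object","properties":{"motion":{"type":"array"},"squeeze":{"type":"number"}},"required":["motion"]}

```bash
ls; mkdir -p pics; python3 - <<'E'
from workcell import telemetry, camera, job, manip
import cv2, numpy as np
print(telemetry.observe()); print(manip.hold_point_z, [a for a in dir(manip) if a[0]!='_'])
ims=[]
for n in ["scene","top"]:
    c=camera(n); cv2.imwrite(f"pics/{n}0.png",c["frame"]); np.savez(f"{n}0.npz",**c); print(n,c["K"],c["k1"],c["pose"].round(3))
E
```

```text
pics
{'time': 0.0, 'joints': array([ 0.98844632,  0.42672632,  0.07384504,  1.60663064, -0.03410763,
        1.11081654, -0.06709209]), 'joint_velocities': array([ 4.35283641e-05, -1.32621920e-04,  2.56240209e-04, -3.93217625e-04,
        1.33780646e-03,  3.99395536e-04,  2.66908849e-04]), 'tau': array([-1.62600900e-03, -9.35781670e+01,  3.66552562e+00, -4.54183531e+01,
       -4.89923044e-02,  2.01207516e-02,  8.67972949e-05]), 'eef_pos': array([ 282.91743053, -612.34055557,  204.76881324]), 'orientation': array([-6.34483008e-04,  9.76673588e-01,  2.14728354e-01, -1.84648937e-04]), 'force': array([ 0.02554017, -0.04081565,  0.47174293]), 'moment': array([-0.0004452 , -0.02428369, -0.00448712]), 'grip_width': 0.9994851193333494}
18.8 ['MotionError', 'hold_point_z']
scene [[349.43961308   0.         258.3973197 ]
 [  0.         349.43961308 186.94316217]
 [  0.           0.           1.        ]] -0.07376496949628407 [[-7.42000e-01  2.67000e-01 -6.15000e-01 -8.95990e+01]
 [-6.70000e-01 -3.29000e-01  6.65000e-01  7.55929e+02]
 [-2.50000e-02  9.06000e-01  4.23000e-01  5.62990e+02]
 [ 0.00000e+00  0.00000e+00  0.00000e+00  1.00000e+00]]
top [[379.5103352    0.         252.93806889]
 [  0.         379.5103352  196.52985611]
 [  0.           0.           1.        ]] 0.03352729246479854 [[ 2.600000e-02  9.790000e-01 -2.040000e-01  3.556930e+02]
 [-1.000000e+00  2.500000e-02 -7.000000e-03  5.269300e+01]
 [-2.000000e-03  2.040000e-01  9.790000e-01  1.136084e+03]
 [ 0.000000e+00  0.000000e+00  0.000000e+00  1.000000e+00]]
```

View pics/top0.png

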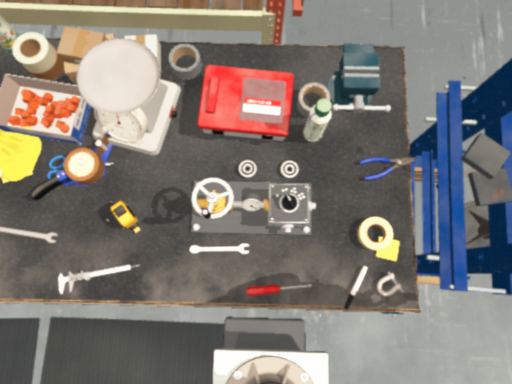

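View pics/scene0.png

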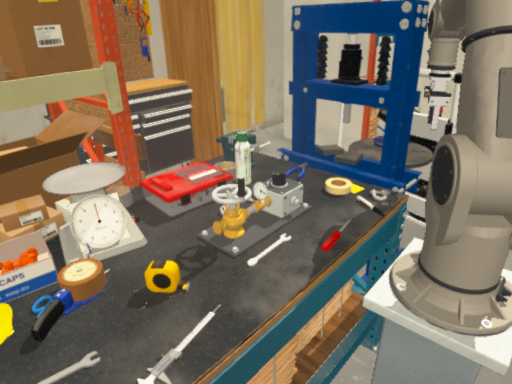

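Top: wheel about (212,198), knob about (290,203), with the spanner in front. Scene: the handle sits at about (240,190). Next I'll compute positions and take a zoomed crop.

```bash
cat > h.py <<'E'
import numpy as np, cv2
def ray(c,u,v):
    K=c["K"];k1=float(c["k1"]);P=c["pose"]
    d=np.array([(u-K[0,2])/K[0,0],(v-K[1,2])/K[1,1]]);s=d.copy()
    for _ in range(20): s=d/(1+k1*(s@s))
    return P[:3,3],P[:3,:3]@np.array([s[0],-s[1],-1.])
def onz(c,u,v,z):
    o,d=ray(c,u,v); return (o+d*(z-o[2])/d[2]).round(1)
def pix(c,p):
    P=c["pose"];K=c["K"];q=P[:3,:3].T@(np.asarray(p,float)-P[:3,3]);s=np.array([q[0],-q[1]])/-q[2]
    s=s*(1+float(c["k1"])*(s@s)); return (K[:2,:2]@s+K[:2,2]).round(1)
E
python3 - <<'E'
from h import *
t=np.load("top0.npz");s=np.load("scene0.npz")
w=onz(t,212,198,138);k=onz(t,290,203,129);print(w,k,np.linalg.norm(w-k),np.degrees(np.arctan2(*(w-k)[[1,0]])))
a=cv2.resize(t["frame"][165:250,180:325],None,fx=5.4,fy=5.4,interpolation=cv2.INTER_CUBIC)
b=cv2.resize(s["frame"][165:250,190:320],None,fx=4,fy=4,interpolation=cv2.INTER_CUBIC)
cv2.imwrite("pics/a1.png",a)
E
```

```text
[556.4 169.5 138. ] [549.9 -40.6 129. ] 210.39310825214784 88.22796851460815
```

View pics/a1.png

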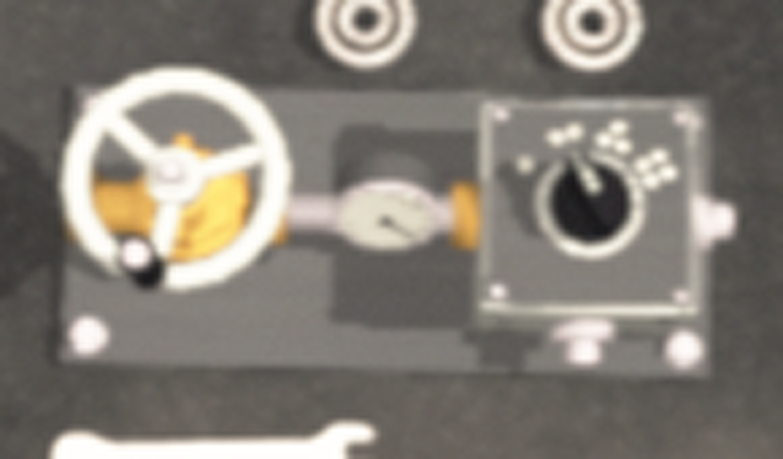

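```bash
python3 - <<'E'
from h import *
t=np.load("top0.npz");s=np.load("scene0.npz")
f=lambda x,y:(180+x/5.4-.4,165+y/5.4-.4)
w=onz(t,*f(177,180),138);k=onz(t,*f(590,207),102);h=onz(t,*f(135,253),202)
kt=onz(t,*f(590,197),129)
d=w-k; yaw=np.degrees(np.arctan2(d[1],d[0]))-90
print("wheel",w,"knob skirt",k,"knob top",kt,"yaw",yaw,np.linalg.norm(d[:2]))
hh=h-w; print("handle",h,np.linalg.norm(hh[:2]),np.degrees(np.arctan2(hh[1],hh[0]))-yaw)
for p in [(62,362),(710,376),(710,97),(70,88)]: print("plate",onz(t,*f(*p),10))
for p in [(400,182),(290,155),(420,190)]: print("press",onz(s,*p,0))
m=lambda a:(np.cos(np.radians(a)),np.sin(np.radians(a)))
E
```

```text
wheel [556.6 168.5 138. ] knob skirt [555.2 -40.  102. ] knob top [555.1 -37.5 129. ] yaw -0.3847140807378935 208.50470018683032
handle [508.9 178.8 202. ] 48.79938524202948 168.19975333205952
plate [478.7 241.6  10. ]
plate [ 480.2 -114.6   10. ]
plate [ 637.9 -115.5   10. ]
plate [633.9 246.3  10. ]
press [ 332.1 -510.2    0. ]
press [ 851.9 -487.2    0. ]
press [ 246.4 -487.1    0. ]
```

Call:
apply_moves(
  motion=[
    [1.1,-2.4,0,0,0,0,0],
    [2.2,-4.8,0,0,0,0,0],
    [2.2,-4.8,0,0,0,0,0],
    [2.2,-4.8,0,0,0,0,0],
    [2.2,-4.8,0,0,0,0,0],
    [2.2,-4.8,0,0,0,0,0],
    [6.45,-7,0,0,0,0,0],
    [6.45,-7,0,0,0,0,0],
    [6.45,-7,0,0,0,0,0],
    [6.45,-7,0,0,0,0.5,0],
    [6.45,-7,0,0,0,1,0],
    [12.17,-10.15,0,0,0,1,0],
    [12.17,-10.15,0,0,0,1,0],
    [12.17,-10.15,0,0,0,1,0],
    [12.17,-10.15,0,0,0,1,0],
    [12.17,-10.15,0,0,0,1,0],
    [12.17,-10.15,0,0,0,1,0],
    [12.17,-10.15,0,0,0,1,0],
    [12.17,-10.15,0,0,0,1,0],
    [12.17,-10.15,0,0,0,1,0],
  ],
)

```text
time: 1.77
eef_pos: [554.6, -39.6, 205.0]
orientation: [-0.0, 0.985, 0.173, -0.001]
force: [-0.0, -0.8, -0.4]
grip_width: 1.001
```

```bash
python3 - <<'E'
from workcell import telemetry, camera
from h import *
o=telemetry.observe(); print(o["time"],o["eef_pos"],o["orientation"],o["force"])
c=camera("wrist"); np.savez("w1.npz",**c); cv2.imwrite("pics/w1.png",c["frame"])
print(c["pose"].round(2))
E
```

```text
1.7667 [554.58185696 -39.63163469 204.96943346] [-1.67322569e-04  9.84998852e-01  1.72560085e-01 -5.00550971e-04] [-0.01802602 -0.79102069 -0.43377752]
[[ 3.4000e-01  9.1000e-01  2.4000e-01  6.2381e+02]
 [-9.4000e-01  3.3000e-01  9.0000e-02 -1.3740e+01]
 [ 0.0000e+00 -2.6000e-01  9.7000e-01  3.8470e+02]
 [ 0.0000e+00  0.0000e+00  0.0000e+00  1.0000e+00]]
```

View pics/w1.png

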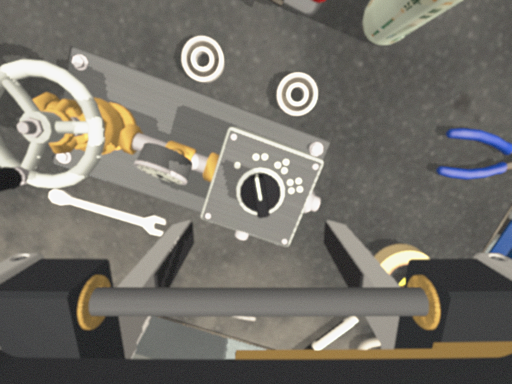

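```bash
python3 - <<'E'
from h import *
c=np.load("w1.npz")
print("skirt",onz(c,260,194,102),"ptr",onz(c,257.5,178,129),onz(c,261,199,129),onz(c,265,216,129),"3dots",onz(c,283,166,94),"2dots",onz(c,260,157,94))
print("plate",[onz(c,u,v,94.) for u,v in [(234,129),(323,160),(288,246),(203,217)]])
print("wheel",onz(c,35,124,138),"TCPproj",pix(c,(554.6,-39.6,129)))
print([onz(c,u,v,10) for u,v in [(75,49),(329,143)]])
cv2.imwrite("pics/w1z.png",cv2.resize(c["frame"][120:260,190:350],None,fx=4,fy=4,interpolation=cv2.INTER_CUBIC))
E
```

```text
skirt [556.1 -40.2 102. ] ptr [576.9 -29.9 129. ] [558.1 -40.4 129. ] [542.7 -50.3 129. ] 3dots [592.4 -53.9  94. ] 2dots [593.1 -26.9  94. ]
plate [array([611.5,   9. ,  94. ]), array([613.4, -92.4,  94. ]), array([505.6, -93.9,  94. ]), array([506.3,  11.4,  94. ])]
wheel [557.3 175.9 138. ] TCPproj [259.1 201.9]
[array([633.9, 238.8,  10. ]), array([ 634.7, -113.7,   10. ])]
```

View pics/w1z.png

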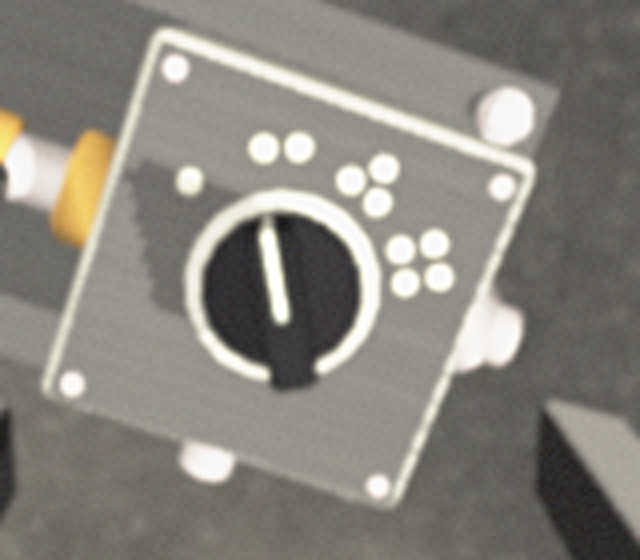

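Pointer reads about 29°, slightly short of two dots. I'll align the tool to it, descend and close.

Call:
apply_moves(
  motion=[
    [0.03,0.03,0.8,0,0,-1,0],
    [0.03,0.03,1.6,0,0,-1.7,100],
    [0.03,0.03,2.1,0,0,-1.7,140],
    [0.03,0.03,2.45,0,0,-1.7,140],
    [0.03,0.03,2.45,0,0,-1.7,255],
    [0.03,0.03,2.45,0,0,-1.7,255],
    [0.03,0.03,2.45,0,0,-1.7,255],
    [0.03,0.03,2.45,0,0,-1.7,255],
    [0.03,0.03,2.45,0,0,-1.7,255],
    [0.03,0.03,2.45,0,0,-1.7,255],
  ],
  squeeze=25,
)

```text
time: 2.65
eef_pos: [556.7, -40.9, 108.3]
orientation: [0.0, 0.97, 0.244, 0.001]
force: [-0.8, -0.8, 0.4]
grip_width: 0.4
```

Call:
apply_moves(
  motion=[
    [0,0,0,0,0,0,255],
    [0,0,0,0,0,0,255],
    [0,0,0,0,0,0,255],
    [0,0,0,0,0,0,255],
    [0,0,0,0,0,0,255],
    [0,0,0,0,0,0,255],
    [0,0,0,0,0,0,255],
    [0,0,0,0,0,0,255],
  ],
)

```text
time: 3.32
eef_pos: [556.4, -41.0, 107.6]
orientation: [0.0, 0.97, 0.244, 0.0]
force: [0.7, -2.9, 2.8]
grip_width: 0.134
```

Call:
apply_moves(
  motion=[
    [0,0,0,0,0,1.3,255],
    [0,0,0,0,0,2.6,255],
    [0,0,0,0,0,3.9,255],
    [0,0,0,0,0,5.2,255],
    [0,0,0,0,0,6.5,255],
    [0,0,0,0,0,7.8,255],
    [0,0,0,0,0,8.8,255],
    [0,0,0,0,0,9.7,255],
    [0,0,0,0,0,9.7,255],
    [0,0,0,0,0,9.7,255],
    [0,0,0,0,0,9.7,255],
  ],
)

```text
time: 4.23
eef_pos: [556.2, -39.9, 107.5]
orientation: [-0.0, 0.985, -0.174, -0.0]
force: [-2.4, 5.7, 4.9]
grip_width: 0.139
```

Call:
apply_moves(
  motion=[
    [0,0,0,0,0,0,100],
    [0,0,0,0,0,0,100],
    [0,0,0,0,0,0,100],
    [0,0,0,0,0,0,100],
    [0,0,0,0,0,0,100],
    [0,0,-1,0,0,0,100],
    [0,0,-2,0,0,0,100],
    [0,0,-3,0,0,0,100],
    [0,0,-3,0,0,0,100],
    [0,0,-3,0,0,0,100],
  ],
)

```text
time: 5.07
eef_pos: [557.4, -40.9, 229.8]
orientation: [-0.0, 0.984, -0.175, 0.002]
force: [0.9, 0.1, -1.0]
grip_width: 0.606
```

```bash
python3 - <<'E'
from workcell import telemetry, camera
from h import *
o=telemetry.observe(); print(o["time"],o["eef_pos"],o["orientation"],o["force"],o["joints"].round(2))
c=camera("wrist"); np.savez("w2.npz",**c); cv2.imwrite("pics/w2.png",c["frame"])
E
```

```text
5.0667 [557.4457142  -40.91041687 229.82555004] [-2.63712323e-04  9.84490253e-01 -1.75426116e-01  2.13319907e-03] [ 0.87271298  0.14273663 -1.03498031] [ 0.11  0.22 -0.18  1.83  0.04  1.09 -2.01]
```

View pics/w2.png

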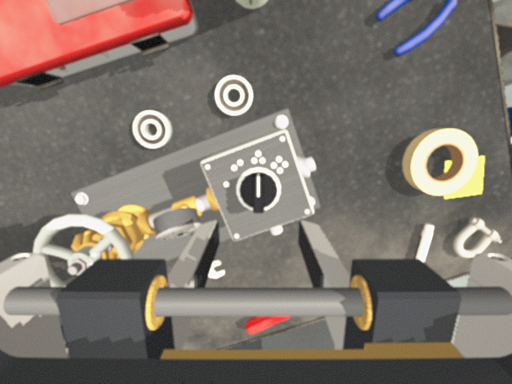

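Selector pointer at (258,186) now points at the three-dot triangle (258,158). Moving on to hover over the crank handle.

Call:
apply_moves(
  motion=[
    [-0.5,-0.8,-0.3,0,0,-1.2,70],
    [-1,-1.6,-0.3,0,0,-2.4,70],
    [-1.5,-2.4,-0.3,0,0,-3.6,70],
    [-2.0,-3.2,-0.3,0,0,-4.8,70],
    [-2.5,-4,-0.3,0,0,-6,70],
    [-3.02,-4.75,-0.3,0,0,-7,70],
    [-3.02,-4.75,-0.3,0,0,-7,70],
    [-3.02,-4.75,-0.3,0,0,-7,70],
    [-3.02,-4.75,-0.3,0,0,-7,70],
  ],
)

```text
time: 5.87
eef_pos: [508.1, 178.6, 238.2]
orientation: [0.0, 0.992, 0.128, -0.001]
force: [0.0, -0.5, 0.5]
grip_width: 0.729
```

```bash
python3 - <<'E'
from workcell import telemetry, camera
from h import *
o=telemetry.observe(); print(o["time"],o["eef_pos"],o["orientation"],o["force"],o["joints"].round(2),o["grip_width"])
c=camera("wrist"); np.savez("w3.npz",**c); cv2.imwrite("pics/w3.png",c["frame"])
print(pix(c,(509,179,202)),pix(c,(556,169.5,173)))
E
```

```text
5.8667 [508.12780204 178.61818557 238.21701954] [ 2.82592278e-04  9.91714672e-01  1.28455727e-01 -1.02702238e-03] [ 0.04119773 -0.52474315  0.54296591] [-0.11  0.2  -0.4   1.85  0.09  1.11 -1.85] 0.7289450673578636
[259.  213.7] [282.  158.9]
```

View pics/w3.png

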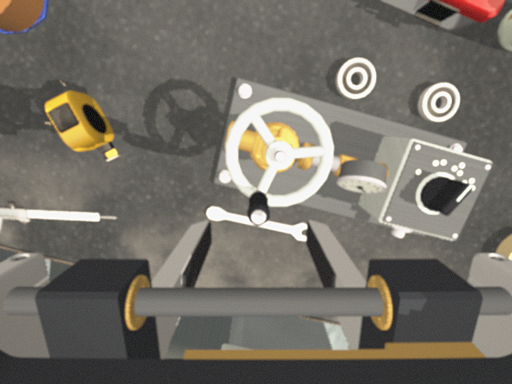

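```bash
python3 - <<'E'
from h import *
c=np.load("w3.npz"); g=cv2.cvtColor(c["frame"],cv2.COLOR_BGR2GRAY)
print("handle",onz(c,259,216,202),"hub",onz(c,281,154.5,173),onz(c,281,154.5,168))
m=((g>170)*255).astype(np.uint8); cs,_=cv2.findContours(m,cv2.RETR_EXTERNAL,cv2.CHAIN_APPROX_NONE)
for k in cs:
    if cv2.pointPolygonTest(k,(281,154),True)>-40 and len(k)>150:
        # rim outer points -> world plane z=138, circle fit
        P=np.array([onz(c,u,v,138)[:2] for u,v in k[:,0]]); r=np.hypot(*(P-[556,169.5]).T); P=P[(r>50)&(r<62)]
        A=np.c_[2*P,np.ones(len(P))]; s=np.linalg.lstsq(A,(P**2).sum(1),rcond=None)[0]; print("rim",len(P),s[:2],np.sqrt(s[2]+s[:2]@s[:2]))
E
```

```text
handle [507.  178.4 202. ] hub [559.6 171.4 173. ] [559.2 170.9 168. ]
rim 299 [556.5556423  169.62775547] 56.60913935470109
```

Call:
apply_moves(
  motion=[
    [0,0,0.7,0,0,0,100],
    [0,0,1.4,0,0,0,110],
    [0,0,1.9,0,0,0,120],
    [0,0,1.9,0,0,0,255],
    [0,0,1.9,0,0,0,255],
    [0,0,1.9,0,0,0,255],
    [0,0,1.9,0,0,0,255],
    [0,0,1.9,0,0,0,255],
    [0,0,1.9,0,0,0,255],
    [0,0,1.9,0,0,0,255],
    [0,0,1.9,0,0,0,255],
    [0,0,1.9,0,0,0,255],
    [0,0,1.9,0,0,0,255],
    [0,0,1.9,0,0,0,255],
    [0,0,1.9,0,0,0,255],
    [0,0,1.9,0,0,0,255],
    [0,0,1.9,0,0,0,255],
  ],
  squeeze=30,
)

```text
time: 7.33
eef_pos: [509.3, 179.4, 164.6]
orientation: [-0.0, 0.992, 0.129, 0.001]
force: [0.1, -1.5, 8.4]
grip_width: 0.196
```

```bash
cat > circ.py <<'E'
import sys,numpy as np
from workcell import telemetry
# start angle (deg), list end angle, step ; shifts from start in tool units
o=telemetry.observe(); q=o["orientation"]; a=2*np.arctan2(q[2],q[1])
print(o["time"],o["eef_pos"].round(1),o["force"].round(1),"grip",round(o["grip_width"],3),"yaw",np.degrees(a).round(2),o["joints"].round(2))
C=np.array([556.6,169.6]); r=o["eef_pos"][:2]-C; th=np.degrees(np.arctan2(r[1],r[0])); print("r",np.hypot(*r).round(2),"ang",th.round(2))
a0,a1,n=map(float,sys.argv[1:4])
for t in np.linspace(a0,a1,int(n)+1)[1:]:
    d=50*np.array([np.cos(np.radians(t))-np.cos(np.radians(a0)),np.sin(np.radians(t))-np.sin(np.radians(a0))])
    print("[%.2f,%.2f,0,0,0,0,255],"%((d[0]*np.cos(a)+d[1]*np.sin(a))/40,(d[0]*np.sin(a)-d[1]*np.cos(a))/40),end="")
print()
E
python3 circ.py 169.6 -110.4 19
```

```text
7.3333 [509.3 179.4 164.6] [ 0.1 -1.5  8.4] grip 0.196 yaw 14.78 [-0.13  0.27 -0.39  1.93  0.13  0.96 -1.89]
r 48.34 ang 168.36
[0.17,-0.27,0,0,0,0,255],[0.41,-0.49,0,0,0,0,255],[0.69,-0.64,0,0,0,0,255],[1.00,-0.71,0,0,0,0,255],[1.32,-0.70,0,0,0,0,255],[1.63,-0.61,0,0,0,0,255],[1.91,-0.45,0,0,0,0,255],[2.13,-0.22,0,0,0,0,255],[2.29,0.06,0,0,0,0,255],[2.37,0.37,0,0,0,0,255],[2.37,0.69,0,0,0,0,255],[2.29,1.00,0,0,0,0,255],[2.13,1.28,0,0,0,0,255],[1.91,1.51,0,0,0,0,255],[1.64,1.68,0,0,0,0,255],[1.33,1.77,0,0,0,0,255],[1.01,1.78,0,0,0,0,255],[0.69,1.70,0,0,0,0,255],[0.41,1.55,0,0,0,0,255],
```

Call:
apply_moves(
  motion=[
    [0.17,-0.27,0,0,0,0,255],
    [0.41,-0.49,0,0,0,0,255],
    [0.69,-0.64,0,0,0,0,255],
    [1.0,-0.71,0,0,0,0,255],
    [1.32,-0.7,0,0,0,0,255],
    [1.63,-0.61,0,0,0,0,255],
    [1.91,-0.45,0,0,0,0,255],
    [2.13,-0.22,0,0,0,0,255],
    [2.29,0.06,0,0,0,0,255],
    [2.37,0.37,0,0,0,0,255],
  ],
)

```text
time: 8.17
eef_pos: [604.6, 189.6, 164.6]
orientation: [-0.0, 0.992, 0.129, 0.0]
force: [-6.8, 0.1, 9.7]
grip_width: 0.199
```

```bash
python3 circ.py 22.2 -160 14
```

```text
8.1667 [604.6 189.6 164.6] [-6.8  0.1  9.7] grip 0.199 yaw 14.83 [-0.13  0.42 -0.36  1.72  0.17  1.03 -1.86]
r 52.05 ang 22.64
[0.00,0.28,0,0,0,0,255],[-0.06,0.56,0,0,0,0,255],[-0.18,0.82,0,0,0,0,255],[-0.35,1.04,0,0,0,0,255],[-0.57,1.22,0,0,0,0,255],[-0.83,1.34,0,0,0,0,255],[-1.10,1.40,0,0,0,0,255],[-1.39,1.40,0,0,0,0,255],[-1.66,1.34,0,0,0,0,255],[-1.92,1.21,0,0,0,0,255],[-2.14,1.03,0,0,0,0,255],[-2.31,0.81,0,0,0,0,255],[-2.43,0.55,0,0,0,0,255],[-2.48,0.27,0,0,0,0,255],
```

Call:
apply_moves(
  motion=[
    [0,0.28,0,0,0,0,255],
    [-0.06,0.56,0,0,0,0,255],
    [-0.18,0.82,0,0,0,0,255],
    [-0.35,1.04,0,0,0,0,255],
    [-0.57,1.22,0,0,0,0,255],
    [-0.83,1.34,0,0,0,0,255],
    [-1.1,1.4,0,0,0,0,255],
    [-1.39,1.4,0,0,0,0,255],
    [-1.66,1.34,0,0,0,0,255],
    [-1.92,1.21,0,0,0,0,255],
    [-2.14,1.03,0,0,0,0,255],
    [-2.31,0.81,0,0,0,0,255],
    [-2.43,0.55,0,0,0,0,255],
    [-2.48,0.27,0,0,0,0,255],
    [-2.49,0.17,0,0,0,0,255],
    [-2.49,0.17,0,0,0,0,255],
    [-2.49,0.17,0,0,0,0,255],
  ],
)

```text
time: 9.58
eef_pos: [510.9, 153.1, 164.6]
orientation: [0.002, 0.992, 0.127, 0.001]
force: [4.3, -24.6, 15.1]
grip_width: 0.201
```

```bash
python3 circ.py 200 200 1
```

```text
9.5833 [510.9 153.1 164.6] [  4.3 -24.6  15.1] grip 0.201 yaw 14.61 [-0.08  0.26 -0.39  1.95  0.13  0.95 -1.85]
r 48.55 ang -160.13
[0.00,0.00,0,0,0,0,255],
```

Call:
apply_moves(
  motion=[
    [0,0,0,0,0,0,255],
    [0,0,0,0,0,0,255],
    [0,0,0,0,0,0,255],
  ],
)

```text
time: 9.83
eef_pos: [510.9, 153.1, 164.5]
orientation: [0.002, 0.992, 0.127, 0.001]
force: [4.0, -23.7, 15.1]
grip_width: 0.2
```

```bash
python3 circ.py 196 466 18
```

```text
9.8333 [510.9 153.1 164.5] [  4.  -23.7  15.1] grip 0.2 yaw 14.6 [-0.08  0.26 -0.39  1.95  0.13  0.95 -1.85]
r 48.55 ang -160.13
[0.05,0.32,0,0,0,0,255],[0.18,0.62,0,0,0,0,255],[0.39,0.87,0,0,0,0,255],[0.65,1.07,0,0,0,0,255],[0.96,1.18,0,0,0,0,255],[1.28,1.22,0,0,0,0,255],[1.60,1.17,0,0,0,0,255],[1.90,1.04,0,0,0,0,255],[2.15,0.83,0,0,0,0,255],[2.35,0.57,0,0,0,0,255],[2.46,0.26,0,0,0,0,255],[2.50,-0.06,0,0,0,0,255],[2.45,-0.38,0,0,0,0,255],[2.32,-0.68,0,0,0,0,255],[2.11,-0.94,0,0,0,0,255],[1.85,-1.13,0,0,0,0,255],[1.54,-1.25,0,0,0,0,255],[1.22,-1.28,0,0,0,0,255],
```

Call:
apply_moves(
  motion=[
    [0.05,0.32,0,0,0,0,255],
    [0.18,0.62,0,0,0,0,255],
    [0.39,0.87,0,0,0,0,255],
    [0.65,1.07,0,0,0,0,255],
    [0.96,1.18,0,0,0,0,255],
    [1.28,1.22,0,0,0,0,255],
    [1.6,1.17,0,0,0,0,255],
    [1.9,1.04,0,0,0,0,255],
    [2.15,0.83,0,0,0,0,255],
    [2.35,0.57,0,0,0,0,255],
    [2.46,0.26,0,0,0,0,255],
    [2.5,-0.06,0,0,0,0,255],
    [2.45,-0.38,0,0,0,0,255],
    [2.32,-0.68,0,0,0,0,255],
    [2.11,-0.94,0,0,0,0,255],
    [1.85,-1.13,0,0,0,0,255],
    [1.54,-1.25,0,0,0,0,255],
    [1.22,-1.28,0,0,0,0,255],
  ],
)

```text
time: 11.33
eef_pos: [544.1, 218.2, 164.6]
orientation: [0.001, 0.992, 0.128, 0.001]
force: [6.5, -13.6, 7.8]
grip_width: 0.192
```

```bash
python3 circ.py 106 376 18
```

```text
11.3333 [544.1 218.2 164.6] [  6.5 -13.6   7.8] grip 0.192 yaw 14.75 [-0.18  0.35 -0.39  1.83  0.16  0.99 -1.95]
r 50.19 ang 104.4
[-0.32,0.05,0,0,0,0,255],[-0.62,0.18,0,0,0,0,255],[-0.88,0.39,0,0,0,0,255],[-1.07,0.65,0,0,0,0,255],[-1.19,0.95,0,0,0,0,255],[-1.22,1.28,0,0,0,0,255],[-1.17,1.60,0,0,0,0,255],[-1.04,1.90,0,0,0,0,255],[-0.84,2.15,0,0,0,0,255],[-0.57,2.35,0,0,0,0,255],[-0.27,2.46,0,0,0,0,255],[0.05,2.50,0,0,0,0,255],[0.38,2.45,0,0,0,0,255],[0.68,2.32,0,0,0,0,255],[0.93,2.11,0,0,0,0,255],[1.12,1.85,0,0,0,0,255],[1.24,1.55,0,0,0,0,255],[1.28,1.22,0,0,0,0,255],
```

Call:
apply_moves(
  motion=[
    [-0.33,0.1,0,0,0,0,255],
    [-0.64,0.25,0,0,0,0,255],
    [-0.9,0.46,0,0,0,0,255],
    [-1.09,0.72,0,0,0,0,255],
    [-1.21,1.02,0,0,0,0,255],
    [-1.24,1.35,0,0,0,0,255],
    [-1.19,1.67,0,0,0,0,255],
    [-1.06,1.97,0,0,0,0,255],
    [-0.86,2.22,0,0,0,0,255],
    [-0.59,2.42,0,0,0,0,255],
    [-0.29,2.53,0,0,0,0,255],
    [0.03,2.57,0,0,0,0,255],
    [0.36,2.52,0,0,0,0,255],
    [0.66,2.39,0,0,0,0,255],
    [0.91,2.18,0,0,0,0,255],
    [1.1,1.92,0,0,0,0,255],
    [1.22,1.62,0,0,0,0,255],
    [1.26,1.29,0,0,0,0,255],
  ],
)

```text
time: 12.83
eef_pos: [606.6, 182.5, 164.6]
orientation: [0.0, 0.992, 0.128, 0.001]
force: [-4.1, -4.4, 11.1]
grip_width: 0.196
```

```bash
python3 circ.py 16 200 13
```

```text
12.8333 [606.6 182.5 164.6] [-4.1 -4.4 11.1] grip 0.196 yaw 14.75 [-0.13  0.42 -0.35  1.73  0.16  1.02 -1.85]
r 51.61 ang 14.5
[-0.04,-0.30,0,0,0,0,255],[-0.16,-0.59,0,0,0,0,255],[-0.35,-0.84,0,0,0,0,255],[-0.58,-1.03,0,0,0,0,255],[-0.86,-1.16,0,0,0,0,255],[-1.17,-1.22,0,0,0,0,255],[-1.47,-1.20,0,0,0,0,255],[-1.77,-1.11,0,0,0,0,255],[-2.03,-0.95,0,0,0,0,255],[-2.25,-0.73,0,0,0,0,255],[-2.40,-0.46,0,0,0,0,255],[-2.48,-0.17,0,0,0,0,255],[-2.49,0.14,0,0,0,0,255],
```

Call:
apply_moves(
  motion=[
    [-0.04,-0.3,0,0,0,0,255],
    [-0.16,-0.59,0,0,0,0,255],
    [-0.35,-0.84,0,0,0,0,255],
    [-0.58,-1.03,0,0,0,0,255],
    [-0.86,-1.16,0,0,0,0,255],
    [-1.17,-1.22,0,0,0,0,255],
    [-1.47,-1.2,0,0,0,0,255],
    [-1.77,-1.11,0,0,0,0,255],
    [-2.03,-0.95,0,0,0,0,255],
    [-2.25,-0.73,0,0,0,0,255],
    [-2.4,-0.46,0,0,0,0,255],
    [-2.48,-0.17,0,0,0,0,255],
    [-2.49,0.14,0,0,0,0,255],
    [-2.49,0.14,0,0,0,0,255],
    [-2.49,0.14,0,0,0,0,255],
    [-2.49,0.14,0,0,0,0,255],
    [-2.49,0.14,0,0,0,0,255],
  ],
)

```text
time: 14.25
eef_pos: [511.5, 151.4, 164.6]
orientation: [-0.0, 0.992, 0.129, 0.001]
force: [1.5, -0.7, 9.5]
grip_width: 0.201
```

```bash
python3 circ.py 200 200 1; python3 - <<'E'
from workcell import camera
from h import *
a=camera("wrist"); np.savez("w4.npz",**a)
t=camera("top")
cv2.imwrite("pics/f.png",np.vstack([a["frame"][60:260],cv2.resize(t["frame"][140:260,170:400],(512,267))]))
E
```

```text
14.25 [511.5 151.4 164.6] [ 1.5 -0.7  9.5] grip 0.201 yaw 14.77 [-0.09  0.26 -0.37  1.95  0.12  0.95 -1.83]
r 48.62 ang -157.99
[0.00,0.00,0,0,0,0,255],
```

View pics/f.png

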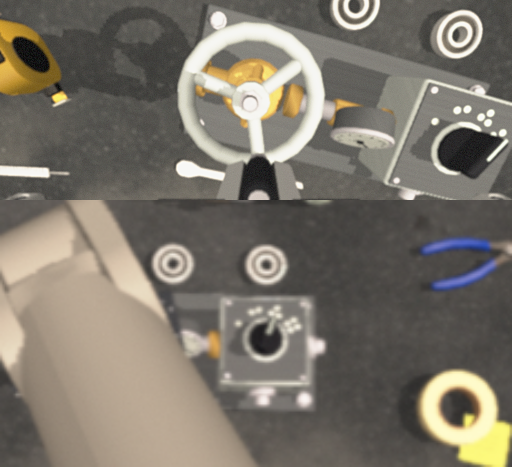

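```bash
python3 -c "
from workcell import job,telemetry
print(job.close_job()); o=telemetry.observe(); print(o['eef_pos'],o['force'],o['grip_width'])"
```

```text
the job is handed in; nothing more can be done
None
the job is handed in; nothing more can be done
```

The test stand is at its starting setting and I handed the job in at about 14.3 s of robot time. No verdict is reported back.

- **Selector:** I turned the knob from near two dots to three dots and released it. The close wrist picture after release and the last top view both show the pointer on the three-dot mark.
- **Valve at the stop:** I screwed the wheel clockwise until it pushed back with about 24 N. The handle was at 199.9°, against the stated 200°, and I held it there for about 0.4 s.
- **Two turns open:** I then backed the wheel off two full turns. The handle finished at 202.0°, about 2° (0.04 rad) past the exact setting, against 0.2 rad allowed.
- **Grip:** The gripper is still closed on the crank handle with the squeeze set to 30 N. The opening is about 19 mm, which matches the handle. The wrist force at rest was about 10 N.
- **Bench parts:** I touched none of them. The last pictures show both bearings and the masking tape apparently where they were. The spanner and tape measure are only partly in view, and I did not measure any of them for movement.

Two readings disagreed slightly. The wheel-centre estimate seems to be 1–2 mm off in x, because the handle radius read 48.3–52 mm instead of 50 mm. A steady upward force of 8–15 N also showed while I held the handle. Neither should affect the result.

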